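# Unstack the steel food boxes into their fitted trays

## Robot

A 6-joint arm with a two-finger parallel gripper is mounted at the origin on a cart in front of the work surface, level with it; the furniture and walls round the work are solid. World frame = base frame: x ahead of the robot, y to its left, z up, the work surface at z = 0. Lengths are in m, angles in degrees, forces in N, time in s.
With the tool pointing down it reaches from about 0.4 to 0.825 m from the base axis. Payload 7 kg.
Tool frame: the origin (TCP) lies at the very end of the fingers, on their centre line; the grasp point (between the pads) lies hold_point_z behind it (hold_point_z is the distance from the TCP to the grasp point, in m); z points along the fingers, y is the direction in which the jaws open and shut (so a half turn about z gives the same grasp; the last joint's range is limited). The gripper opens to 88 mm and grips with 3 to 60 N. Pads are 19 mm wide; open, the fingers measure 130 mm over their backs; the gripper's body (78 mm by 193 mm) begins 47 mm behind the grasp point.
Start: joints at [-58.665, 20.546, 0.682, 0, -70.136, -16.507], TCP at [0.173, -0.653, 0.227] pointing down, gripper open.
Joint ranges: [-176.03, 176.03], [-82.01, 121.73], [-58.28, 71.71], [-173.87, 95.51], [-174.79, -0.11], [-173.66, 173.66]. Speed limits (degrees/s): [136.94, 136.94, 172.46, 180, 180, 180].

## Interface

Orientations are given as [roll, pitch, yaw] about the fixed x, y, z axes, in that order (R = Rz(yaw) Ry(pitch) Rx(roll)).
In Python, from plant import get_obs, snapshot, close_job, hold_point_z gives the robot as it stands. The module is installed in compiled form; this text tells all that it offers.
- The arm moves only by the tool jog_arm, never from a script. Its argument "commands" is a list of rows, each a list of 4 numbers: the shift along the world's x, y, z in mm, then the turn about the world's z in degrees. In form: [[x, y, z, turn], ...]. A call has exactly 10 rows; each row shifts and turns the commanded pose from where the row before left it; what a row does not reach is not made up. A row lasts 1/12 s, in which the tool goes at most 41.7 mm and 7.16 degrees, less where a joint would pass 70% of its speed; a pose out of reach is approached as far as the arm can. A call is refused whole if a number of a shift passes 41.7 or a number of a turn 7.16, either way. A call with a gripper value outside its range is refused whole. "fingers" is the finger opening in mm, from 0 to 87.6, set as the call begins (left out, the last holds). The fingers move at their own pace and stop on an object; the grip force is fixed at half the most. Time passes only in rows, so rows that do not move let the fingers close, or fill a call up. It gives the time, the measured TCP pose, the force and the opening at its end, in the units of the state.
- get_obs(): the state, without advancing time (a new reading comes with each control period).
- snapshot(name): name is "scene" or "top" or "wrist"; returns a dict with "image" (384x512x3 uint8, red, green, blue), "fov_y" (degrees; the focal length in pixels is half the picture's height over the tangent of half this angle, whatever the lens; pixels are square), "cx", "cy" (the principal point, pixels), "rvec" (rotation vector, rad) and "tvec" (3), from world to camera coordinates, as OpenCV has them; the wrist camera has in their place "mount" (4x4, takes a point from camera to tool coordinates, whose origin is the TCP and whose axes are the flange's). Camera axes: x right, y down, z forward; pixel columns grow to the right and rows downward; lengths in m; the calibration is good to about 2 mm. The wrist camera is an equidistant fisheye: a pixel r from the principal point sees the ray r / f radians off the axis. A picture is of the moment at which its call begins: read the wrist's pose just before it. There is no depth.
- close_job(): hands the job in, once; it reports no verdict.
The state is a dict: "clock": time; "joint_pos": joint angles; "qvel": joint speeds; "tau": joint torques, N m; "tool_pos": TCP position; "orientation": TCP orientation; "force": force on the tool from outside, world axes, zero at the start; "moment": the same for the moment, N m; "opening": finger opening in m.
Only numpy, scipy, OpenCV 4.12 (cv2) and the standard library are available. Lean on these libraries where they do the work, as an engineer would, in place of code of your own. Each camera call takes 0.05 s, during which the arm holds its last target.

## Task

Take the stack of four steel food boxes apart from the top, one box at a time, and put each in the tray made for its size, the smallest box in the smallest tray and so on up to the largest. Set every box down, without dropping it, so that it lies flat and square inside the tray's rim, and leave the salt shaker and the olive jar where they stand.

Things in the scene. Friction and masses are not known exactly. Their poses are not given: they have to be found in the camera images.
- box_smallest: The smallest of the four closed steel food boxes with flat beech lids (lids fixed on), 42 mm wide (its x) x 66 mm long (its y) x 40 mm high, flat parallel sides, loose, well under 0.5 kg; at the start on top of the stack. Origin: centre of its underside; z up.
- box_small: The second smallest of the four closed steel food boxes with flat beech lids (lids fixed on), 50 mm wide (its x) x 100 mm long (its y) x 40 mm high, flat parallel sides, loose, well under 0.5 kg; at the start second from the top. Origin: centre of its underside; z up.
- box_large: The second largest of the four closed steel food boxes with flat beech lids (lids fixed on), 58 mm wide (its x) x 135 mm long (its y) x 40 mm high, flat parallel sides, loose, well under 0.5 kg; at the start second from the bottom. Origin: centre of its underside; z up.
- box_largest: The largest of the four closed steel food boxes with flat beech lids (lids fixed on), 66 mm wide (its x) x 170 mm long (its y) x 40 mm high, flat parallel sides, loose, well under 0.5 kg; at the start at the bottom of the stack. Origin: centre of its underside; z up.
- tray_smallest: The smallest of the four low wooden trays with cork floors, fast to the worktop: outside 74 x 98 mm (x, y), inside 64 x 88 mm, so 11 mm clear all round the smallest box; rim 5 mm thick, its top 9 mm above the worktop; cork floor 4 mm above the worktop. Origin: centre of its underside, at worktop height; its y is the long way, z up.
- tray_small: The second smallest of the four low wooden trays with cork floors, fast to the worktop: outside 82 x 132 mm (x, y), inside 72 x 122 mm, so 11 mm clear all round the second smallest box; rim 5 mm thick, its top 9 mm above the worktop; cork floor 4 mm above the worktop. Origin: centre of its underside, at worktop height; its y is the long way, z up.
- tray_large: The second largest of the four low wooden trays with cork floors, fast to the worktop: outside 90 x 167 mm (x, y), inside 80 x 157 mm, so 11 mm clear all round the second largest box; rim 5 mm thick, its top 9 mm above the worktop; cork floor 4 mm above the worktop. Origin: centre of its underside, at worktop height; its y is the long way, z up.
- tray_largest: The largest of the four low wooden trays with cork floors, fast to the worktop: outside 98 x 202 mm (x, y), inside 88 x 192 mm, so 11 mm clear all round the largest box; rim 5 mm thick, its top 9 mm above the worktop; cork floor 4 mm above the worktop. Origin: centre of its underside, at worktop height; its y is the long way, z up.
- salt_shaker: Glass salt shaker with grey top, 44 mm across, 90 mm high, loose; a bystander. Origin: centre of its underside.
- olive_jar: Short glass jar of green olives with a dark lid, 70 mm across, 86 mm high, loose; a bystander. Origin: centre of its underside.
There are look-alikes about, which are no part of the job. Leave any blue, pink or turquoise look-alike of the box_smallest alone.

How it is judged (in metres and radians):
On the way, in this order (a step that is already met when the one before it is completed fails the run):
1. the smallest box lies in the smallest tray, released (horizontal distance between box_smallest and tray_smallest below 0.016 m and z of box_smallest in the frame of tray_smallest below 0.0065 m and angle between the y axis of box_smallest and the y axis of tray_smallest, either way round below 0.2 rad and angle between box_smallest's own z axis and vertical below 0.05 rad and contact force between the fingers and box_smallest below 0.1 N and linear speed of box_smallest below 0.02 m/s and angular speed of box_smallest below 0.2 rad/s), for 0.2 s.
2. the second smallest box lies in the second smallest tray, released (horizontal distance between box_small and tray_small below 0.016 m and z of box_small in the frame of tray_small below 0.0065 m and angle between the y axis of box_small and the y axis of tray_small, either way round below 0.2 rad and angle between box_small's own z axis and vertical below 0.05 rad and contact force between the fingers and box_small below 0.1 N and linear speed of box_small below 0.02 m/s and angular speed of box_small below 0.2 rad/s), for 0.2 s.
3. the second largest box lies in the second largest tray, released (horizontal distance between box_large and tray_large below 0.016 m and z of box_large in the frame of tray_large below 0.0065 m and angle between the y axis of box_large and the y axis of tray_large, either way round below 0.2 rad and angle between box_large's own z axis and vertical below 0.05 rad and contact force between the fingers and box_large below 0.1 N and linear speed of box_large below 0.02 m/s and angular speed of box_large below 0.2 rad/s), for 0.2 s.
4. the largest box lies in the largest tray, released (horizontal distance between box_largest and tray_largest below 0.016 m and z of box_largest in the frame of tray_largest below 0.0065 m and angle between the y axis of box_largest and the y axis of tray_largest, either way round below 0.2 rad and angle between box_largest's own z axis and vertical below 0.05 rad and contact force between the fingers and box_largest below 0.1 N and linear speed of box_largest below 0.02 m/s and angular speed of box_largest below 0.2 rad/s), for 0.2 s.
At the end, for the whole second after the job is handed in: Each of the four boxes lies released and at rest in the tray of its own size: flat on the cork floor (underside less than 6.5 mm above the worktop, tilt under 0.05 rad), centre within 16 mm of the tray's centre, long side within 0.2 rad of the tray's long side (all of step 1 and all of step 2 and all of step 3 and all of step 4); the robot touches nothing.
It fails at once if the salt shaker is pushed more than 25 mm away or tipped (distance of salt_shaker from where it was at the start of the episode above 0.025 m or angle between salt_shaker's own z axis and vertical above 0.4 rad).
It fails at once if the olive jar is pushed more than 25 mm away or tipped (distance of olive_jar from where it was at the start of the episode above 0.025 m or angle between olive_jar's own z axis and vertical above 0.4 rad).
It fails at once if a box falls free through the air (dropped or knocked off the stack) ((contact force between anything else and box_smallest below 0.01 N and height (world z) of box_smallest above 0.03 m and linear speed of box_smallest above 0.5 m/s) or (contact force between anything else and box_small below 0.01 N and height (world z) of box_small above 0.03 m and linear speed of box_small above 0.5 m/s) or (contact force between anything else and box_large below 0.01 N and height (world z) of box_large above 0.03 m and linear speed of box_large above 0.5 m/s) or (contact force between anything else and box_largest below 0.01 N and height (world z) of box_largest above 0.03 m and linear speed of box_largest above 0.5 m/s)).
It also fails if it takes over 115 s, if anything falls off the work surface, if the arm or the gripper's body presses on something with over 40 N, if the wrist force passes 120 N, or if a joint passes its speed limit or range.

## Working session

There is one attempt and no reset: what is moved stays moved. The work goes in short steps, Python scripts to look and compute and a tool call to move; the robot and the scene stay as the last step left them, time stands still between calls to the robot, and variables do not carry over. Pictures are saved under pics/ and viewed, and the job is handed in when it is done.

Besides the shell and the picture viewer there is one more tool, called after ">>>" by a JSON object that holds its "fn" and its "kwargs". jog_arm: Moves the arm, as the interface text tells. Its arguments: {"type":"object","properties":{"commands":{"type":"array","items":{"type":"array","items":{"type":"number"}}},"fingers":{"type":"number"}},"required":["commands"]}

```bash
mkdir -p pics
cat > h.py <<'E'
import numpy as np, cv2
from plant import get_obs, snapshot, close_job, hold_point_z
def save(name,fn):
    s=snapshot(name); cv2.imwrite('pics/'+fn,s['image'][:,:,::-1]); np.save('pics/'+fn+'.npy',s,allow_pickle=True); return s
def ray(s,u,v):
    f=s['image'].shape[0]/2/np.tan(np.radians(s['fov_y'])/2)
    R=cv2.Rodrigues(np.array(s['rvec'],float))[0]; t=np.array(s['tvec'],float).ravel()
    c=-R.T@t; d=R.T@np.array([(u-s['cx'])/f,(v-s['cy'])/f,1.]); return c,d
def at(s,u,v,z):
    c,d=ray(s,u,v); return c+d*(z-c[2])/d[2]
def proj(s,P):
    f=s['image'].shape[0]/2/np.tan(np.radians(s['fov_y'])/2)
    R=cv2.Rodrigues(np.array(s['rvec'],float))[0]; t=np.array(s['tvec'],float).ravel()
    p=(R@np.atleast_2d(P).T).T+t
    return np.c_[s['cx']+f*p[:,0]/p[:,2], s['cy']+f*p[:,1]/p[:,2]]
def load(fn): return np.load('pics/'+fn+'.npy',allow_pickle=True).item()
E
python3 - <<'E'
from h import *
print(get_obs(), hold_point_z if not callable(hold_point_z) else hold_point_z())
for n in ['scene','top','wrist']:
    s=save(n,n+'0.png'); print(n,{k:v for k,v in s.items() if k!='image'})
E
```

```text
{'clock': 0.0, 'joint_pos': array([-5.86648918e+01,  2.05917453e+01,  6.33496599e-01, -1.98744826e-02,
       -7.01340009e+01, -1.65081743e+01]), 'qvel': array([ 0.07949714,  0.01921636,  0.00734745,  0.06076639, -0.07541547,
       -0.00260465]), 'tau': array([-6.95468661e-04, -5.82728970e+01,  2.93055063e+01,  6.99737549e+00,
        6.85686129e-03, -1.92866296e-04]), 'tool_pos': array([ 0.1725992 , -0.65206313,  0.22561784]), 'orientation': array([ 1.79906244e+02, -8.30239984e-03, -1.65179828e+02]), 'force': array([-0.15226029, -0.44677039, -0.18209089]), 'moment': array([ 0.04060833, -0.03690517,  0.01046187]), 'opening': 0.08755792621454363} 0.0188
scene {'fov_y': 48.6684349447063, 'cx': 256.9554968981172, 'cy': 189.61850835322073, 'rvec': array([ 0.99956755, -2.29349763,  1.19359344]), 'tvec': array([0.32164911, 0.33009202, 0.89300048])}
top {'fov_y': 46.296203423868775, 'cx': 248.5693231162052, 'cy': 190.52422731555143, 'rvec': array([ 1.93365288, -2.11998555,  0.38009581]), 'tvec': array([-0.03297829,  0.52788085,  1.48353951])}
wrist {'fov_y': 65.70646984690485, 'cx': 257.9992528886135, 'cy': 192.45203044697587, 'mount': array([[ 1.17273062e-03, -9.58579696e-01, -2.84822034e-01,
         7.73820654e-02],
       [ 9.99999189e-01,  1.26587878e-03, -1.42952511e-04,
         2.06043750e-04],
       [ 4.97581542e-04, -2.84821635e-01,  9.58580403e-01,
        -1.58626814e-01],
       [ 0.00000000e+00,  0.00000000e+00,  0.00000000e+00,
         1.00000000e+00]])}
```

View pics/scene0.png

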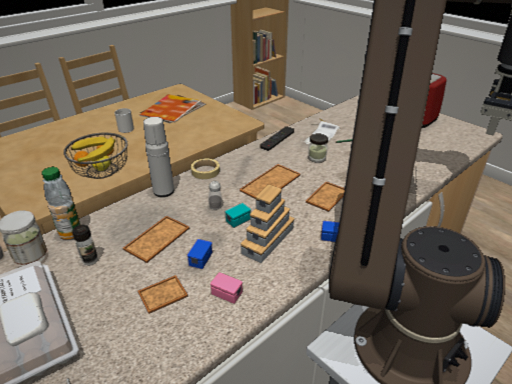

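View pics/top0.png

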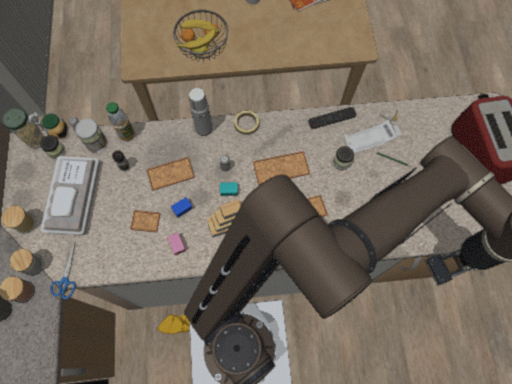

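Run:
```python
from h import *
t=load('top0.png'); s=load('scene0.png')
for n,p in dict(trayA=(145,221),trayB=(171,174),trayC=(281,168),trayDpart=(318,207),shakerfoot=(225,168),jar=(344,158)).items(): print(n,at(t,*p,0.004).round(3))
for n,p in dict(trayA=(163,294),trayB=(157,239),trayC=(270,182),trayD=(325,196),shakerfoot=(214,207),jar=(317,158),stack=(265,222)).items(): print(n,at(s,*p,0.004).round(3))
for n,fn,z in [('top',t,0)]:
    im=cv2.resize(t['image'][140:270,120:370],None,fx=3,fy=3,interpolation=cv2.INTER_CUBIC); cv2.imwrite('pics/tc.png',im[:,:,::-1])
im=cv2.resize(s['image'][130:320,120:370],None,fx=3,fy=3,interpolation=cv2.INTER_CUBIC); cv2.imwrite('pics/sc.png',im[:,:,::-1])
```

```text
trayA [0.474 0.303 0.004]
trayB [0.651 0.203 0.004]
trayC [ 0.637 -0.215  0.004]
trayDpart [ 0.469 -0.332  0.004]
shakerfoot [ 0.657 -0.003  0.004]
jar [ 0.656 -0.46   0.004]
trayA [0.472 0.304 0.004]
trayB [0.649 0.209 0.004]
trayC [ 0.638 -0.213  0.004]
trayD [ 0.465 -0.284  0.004]
shakerfoot [0.657 0.005 0.004]
jar [ 0.634 -0.443  0.004]
stack [ 0.501 -0.058  0.004]
```

View pics/tc.png

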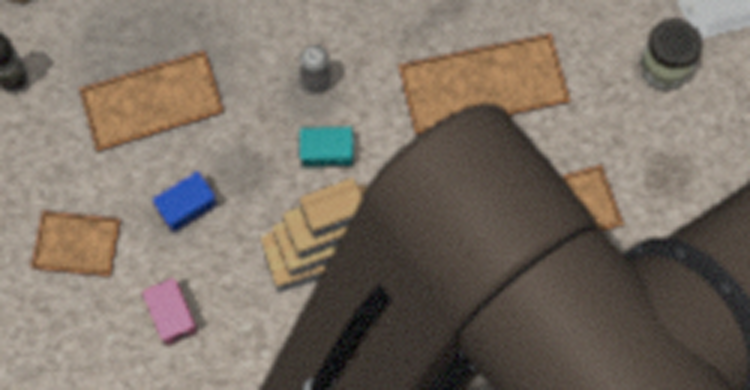

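View pics/sc.png

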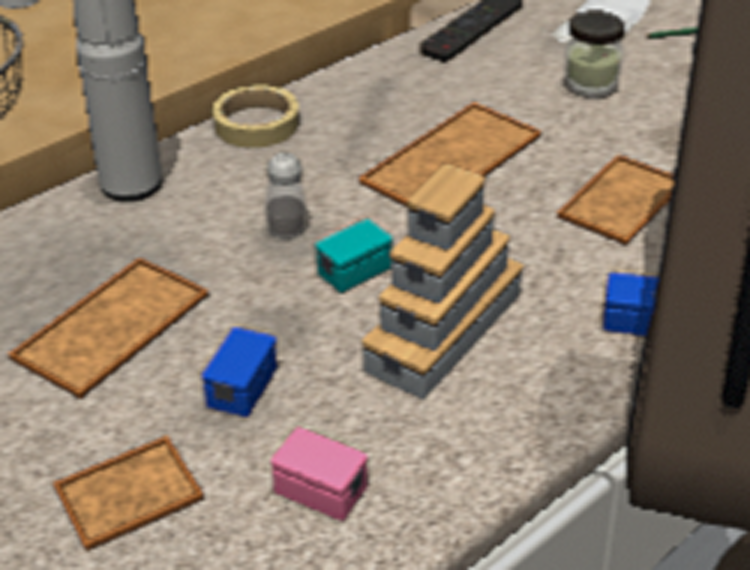

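Run:
```python
from h import *
t=load('top0.png'); s=load('scene0.png')
T=dict(A=[(41,212),(119,217),(111,276),(32,267)],B=[(80,90),(208,52),(223,112),(97,150)],C=[(400,65),(551,36),(568,102),(414,132)])
S=dict(A=[(54,490),(166,438),(203,493),(88,546)],B=[(10,355),(140,260),(208,294),(82,394)],C=[(360,181),(474,104),(541,133),(420,210)],D=[(558,213),(620,156),(690,186),(626,241)])
for im,D,o in((t,T,(120,140)),(s,S,(120,130))):
  for k,v in D.items():
    P=np.array([at(im,u/3+o[0],w/3+o[1],0.009)[:2] for u,w in v]); e=np.linalg.norm(np.roll(P,-1,0)-P,axis=1)
    d=P[1]-P[0]+P[2]-P[3] if e[0]+e[2]>e[1]+e[3] else P[2]-P[1]+P[3]-P[0]
    print(k,P.mean(0).round(4),(e*1000).round(),'long dir deg',np.degrees(np.arctan2(d[1],d[0])).round(1)%180)
```

```text
A [0.4726 0.3013] [96. 75. 97. 70.] long dir deg 79.5
B [0.6511 0.2032] [168.  86. 163.  86.] long dir deg 103.0
C [ 0.6357 -0.2152] [198.  93. 198.  93.] long dir deg 96.5
A [0.4691 0.3051] [96. 69. 94. 66.] long dir deg 80.9
B [0.6475 0.2081] [162.  89. 160.  88.] long dir deg 102.7
C [ 0.6337 -0.2096] [200.  95. 198.  81.] long dir deg 95.8
D [ 0.4549 -0.2855] [129.  87. 124.  78.] long dir deg 98.6
```

>>> {"fn": "jog_arm", "kwargs": {"commands": [[15,28,6,4.2],[15,28,6,4.2],[15,28,6,4.2],[15,28,6,4.2],[15,28,6,4.2],[15,28,6,4.2],[15,28,6,4.2],[15,28,6,4.2],[15,28,6,4.2],[15,28,6,4.2]], "fingers": 87}}

```text
clock: 0.98
tool_pos: [0.323, -0.371, 0.2868]
orientation: [180.0, 0.0, -123.0]
force: [-0.1, -0.6, 0.8]
opening: 0.0868
```

>>> {"fn": "jog_arm", "kwargs": {"commands": [[15,28,6,4.2],[15,28,6,4.2],[15,28,6,4.2],[15,28,6,4.2],[15,28,6,4.2],[15,28,6,4.2],[15,28,6,4.2],[15,28,6,4.2],[15,28,6,4.2],[0,0,0,0]]}}

```text
clock: 1.82
tool_pos: [0.46, -0.1171, 0.3413]
orientation: [-179.9, 0.0, -84.9]
force: [0.0, 1.3, 0.9]
opening: 0.0873
```

```bash
cat >> h.py <<'E'
from scipy.spatial.transform import Rotation as Ro
def wsave(fn):
    o=get_obs(); s=snapshot('wrist'); s['T']=np.eye(4); s['T'][:3,:3]=Ro.from_euler('xyz',o['orientation'],degrees=True).as_matrix(); s['T'][:3,3]=o['tool_pos']
    s['C']=s['T']@np.array(s['mount']); cv2.imwrite('pics/'+fn,s['image'][:,:,::-1]); np.save('pics/'+fn+'.npy',s,allow_pickle=True); return s
def ff(s): return s['image'].shape[0]/2/np.tan(np.radians(s['fov_y'])/2)
def wat(s,u,v,z):
    a=np.array([u-s['cx'],v-s['cy']],float); r=np.hypot(*a); th=r/ff(s)
    d=np.r_[np.sin(th)*a/max(r,1e-9),np.cos(th)]; d=s['C'][:3,:3]@d; c=s['C'][:3,3]; return c+d*(z-c[2])/d[2]
def wproj(s,P):
    P=np.atleast_2d(P); q=(P-s['C'][:3,3])@s['C'][:3,:3]; r=np.hypot(q[:,0],q[:,1]); th=np.arctan2(r,q[:,2])
    return np.c_[s['cx']+ff(s)*th*q[:,0]/r, s['cy']+ff(s)*th*q[:,1]/r]
def o_(): 
    o=get_obs(); print(o['clock'],(o['tool_pos']*1000).round(1),o['orientation'].round(2),o['force'].round(1),round(o['opening']*1000,1))
E
python3 - <<'E'
from h import *
o_(); print(get_obs()['joint_pos'].round(1))
s=wsave('w1.png'); t=save('top','t1.png')
im=np.hstack([s['image']]);cv2.imwrite('pics/w1b.png',cv2.resize(im,None,fx=1.5,fy=1.5)[:,:,::-1])
cv2.imwrite('pics/t1b.png',cv2.resize(t['image'][130:280,120:380],None,fx=3,fy=3,interpolation=cv2.INTER_CUBIC)[:,:,::-1])
E
```

```text
1.8167 [ 460.  -117.1  341.3] [-1.799e+02  2.000e-02 -8.494e+01] [0.  1.3 0.9] 87.3
[  9.5  -2.2 -12.2  -0.  -79.9  -4.5]
```

View pics/w1b.png

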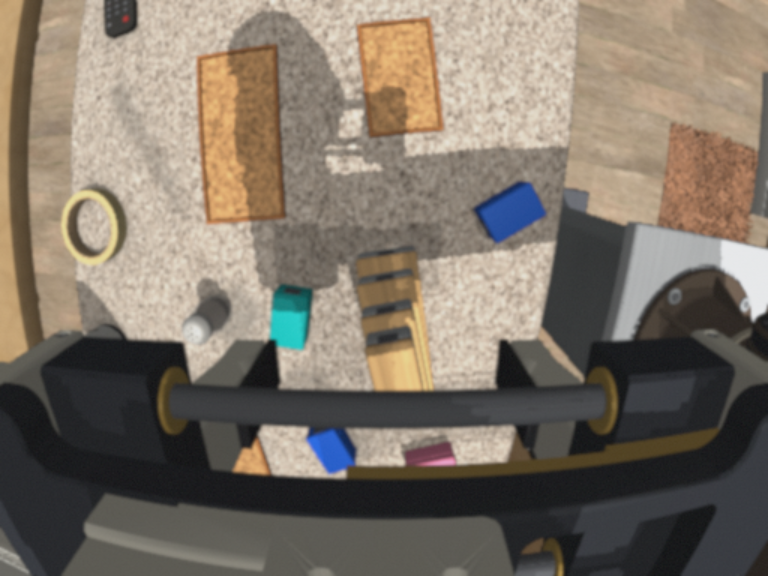

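View pics/t1b.png

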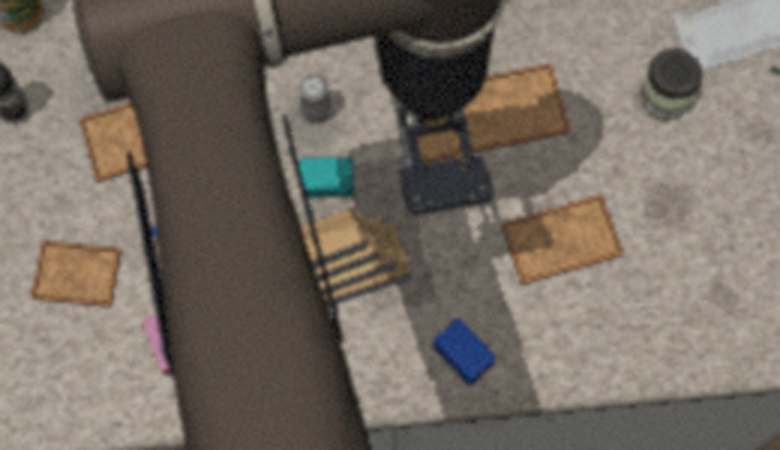

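Run:
```python
from h import *
s=load('w1.png'); im=s['image']
cv2.imwrite('pics/a.png',np.hstack([cv2.resize(im[0:160,120:310],None,fx=4,fy=4,interpolation=cv2.INTER_CUBIC)])[:590,:,::-1])
cv2.imwrite('pics/b.png',cv2.resize(im[155:265,210:310],None,fx=5,fy=5,interpolation=cv2.INTER_CUBIC)[:,:,::-1])
W=dict(C=[(198,58),(277,45),(285,217),(208,222)],D=[(358,25),(430,18),(442,130),(369,137)])
for k,v in W.items():
    P=np.array([wat(s,u/1.5,w/1.5,0.009)[:2] for u,w in v]); e=np.linalg.norm(np.roll(P,-1,0)-P,axis=1)
    d=P[2]-P[1]+P[3]-P[0]
    print(k,P.mean(0).round(4),(e*1000).round(),np.degrees(np.arctan2(d[1],d[0])).round(1)%180)
```

```text
C [ 0.6352 -0.2136] [ 96. 197.  95. 195.] 97.3
D [ 0.4616 -0.2885] [ 79. 129.  80. 129.] 100.6
```

View pics/a.png

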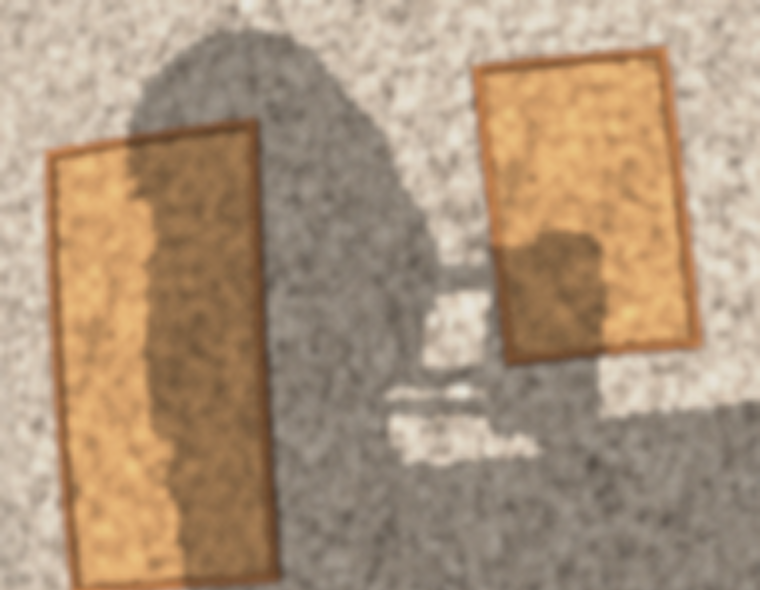

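View pics/b.png

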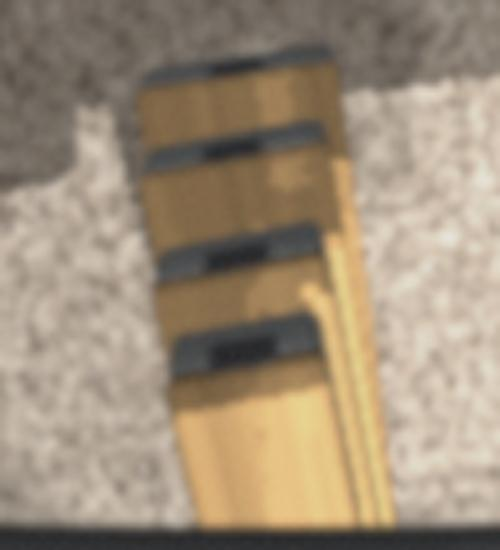

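```bash
python3 - <<'E'
from h import *
s=load('w1.png')
def m(n,a,b,z):
    P=[wat(s,u/5+210,v/5+155,z) for u,v in (a,b)]; d=P[1]-P[0]
    print(n,P[0].round(4),P[1].round(4),'w',np.linalg.norm(d).round(4),'mid',((P[0]+P[1])/2).round(4),np.degrees(np.arctan2(d[1],d[0])).round(1))
m('S lid hi',(174,410),(326,383),.16)
m('S lid lo',(172,378),(323,352),.153)
m('S bottom',(178,345),(312,315),.12)
m('s lid lo',(157,283),(325,252),.113)
m('L lid lo',(145,170),(328,143),.073)
m('XL lid lo',(138,88),(338,62),.033)
m('S left side',(174,410),(198,520),.16)
m('S right side',(326,383),(358,522),.16)
E
python3 - <<'E'
import sys; sys.path.insert(0,'.')
import os; os.chdir('.')
from h import *
s=load('scene0.png')
P=[at(s,u/3+120,v/3+130,.16) for u,v in [(407,203),(445,166),(486,181),(449,221)]]
print(np.round(P,4),np.mean(P,0))
E
```

```text
S lid hi [ 0.4691 -0.0334  0.16  ] [ 0.4318 -0.0443  0.16  ] w 0.0388 mid [ 0.4504 -0.0389  0.16  ] -163.8
S lid lo [ 0.4703 -0.0391  0.153 ] [ 0.4328 -0.0497  0.153 ] w 0.039 mid [ 0.4515 -0.0444  0.153 ] -164.2
S bottom [ 0.4698 -0.0345  0.12  ] [ 0.4338 -0.0467  0.12  ] w 0.038 mid [ 0.4518 -0.0406  0.12  ] -161.2
s lid lo [ 0.477  -0.0496  0.113 ] [ 0.4316 -0.0629  0.113 ] w 0.0473 mid [ 0.4543 -0.0562  0.113 ] -163.7
L lid lo [ 0.4844 -0.0703  0.073 ] [ 0.4308 -0.0835  0.073 ] w 0.0552 mid [ 0.4576 -0.0769  0.073 ] -166.1
XL lid lo [ 0.4903 -0.0859  0.033 ] [ 0.427  -0.1002  0.033 ] w 0.0649 mid [ 0.4587 -0.093   0.033 ] -167.3
S left side [ 0.4691 -0.0334  0.16  ] [ 0.4606 -0.0022  0.16  ] w 0.0323 mid [ 0.4648 -0.0178  0.16  ] 105.3
S right side [ 0.4318 -0.0443  0.16  ] [ 0.4189 -0.0052  0.16  ] w 0.0411 mid [ 0.4254 -0.0248  0.16  ] 108.2
[[ 0.4494  0.0259  0.16  ]
 [ 0.4668 -0.035   0.16  ]
 [ 0.427  -0.0449  0.16  ]
 [ 0.4079  0.0177  0.16  ]] [ 0.43776614 -0.00907631  0.16      ]
```

>>> {"fn": "jog_arm", "kwargs": {"commands": [[-2,11,-12,1.1],[-2,11,-12,1.1],[-2,11,-12,1.1],[-2,11,-12,1.1],[-2,11,-12,1.1],[-2,11,-12,1.1],[-2,11,-12,1.1],[-2,11,-12,1.1],[-2,11,-12,1.1],[-2,10,-12,1.1]]}}

```text
clock: 2.75
tool_pos: [0.437, -0.0121, 0.2198]
orientation: [180.0, 0.0, -74.4]
force: [0.2, -0.4, -0.3]
opening: 0.0869
```

Run:
```python
from h import *
o_()
s=wsave('w2.png'); cv2.imwrite('pics/w2b.png',cv2.resize(s['image'],None,fx=1.5,fy=1.5)[:,:,::-1])
```

```text
2.75 [437.  -12.1 219.8] [179.98   0.   -74.45] [ 0.2 -0.4 -0.3] 86.9
```

View pics/w2b.png

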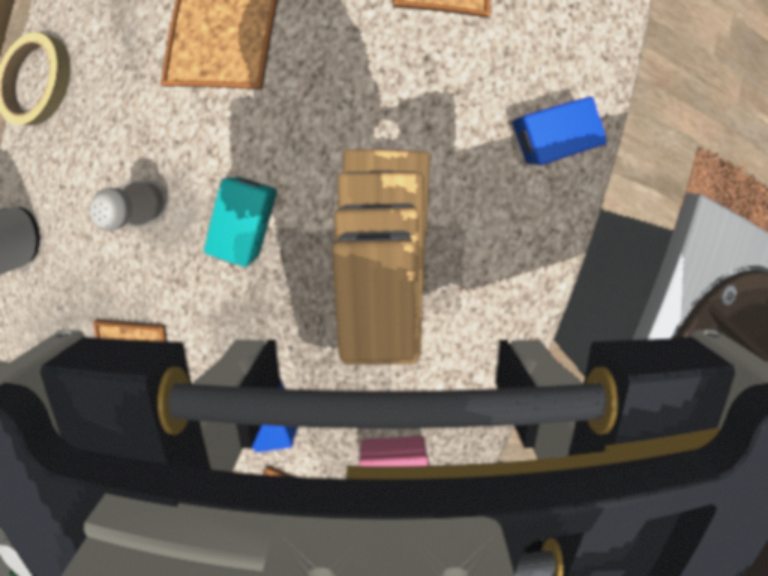

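```bash
cat >> h.py <<'E'
def quad(s,pts,z,sc=1.5,o=(0,0),f=None):
    f=f or wat
    P=np.array([f(s,u/sc+o[0],w/sc+o[1],z)[:2] for u,w in pts]); e=np.linalg.norm(np.roll(P,-1,0)-P,axis=1)
    d=P[2]-P[1]+P[3]-P[0]
    print(P.mean(0).round(4),(e*1000).round(),np.degrees(np.arctan2(d[1],d[0])).round(1)%180)
E
python3 - <<'E'
from h import *
s=load('w2.png'); im=s['image']
cv2.imwrite('pics/b.png',cv2.resize(im[95:250,210:300],None,fx=5,fy=5,interpolation=cv2.INTER_CUBIC)[:600,:,::-1])
cv2.imwrite('pics/b.png',cv2.resize(im[90:250,195:315],None,fx=3.7,fy=3.7,interpolation=cv2.INTER_CUBIC)[:,:,::-1])
quad(s,[(334,240),(411,242),(420,360),(340,362)],.16)
E
```

```text
[ 0.443  -0.0145] [38. 65. 43. 67.] 108.6
```

View pics/b.png

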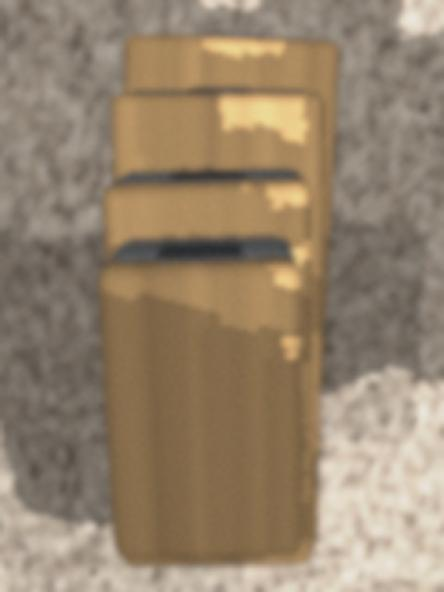

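>>> {"fn": "jog_arm", "kwargs": {"commands": [[2,0,-10,0.7],[2,0,-10,0.7],[0,0,-12,0],[0,0,-12,0],[0,0,-12,0],[0,0,-12,0],[0,0,-9,0],[0,0,-6,0],[0,0,-3,0],[0,0,0,0]]}}

```text
clock: 3.63
tool_pos: [0.4416, -0.0119, 0.134]
orientation: [179.9, -0.0, -73.0]
force: [0.4, -0.3, -0.0]
opening: 0.0866
```

>>> {"fn": "jog_arm", "kwargs": {"commands": [[0,0,0,0],[0,0,0,0],[0,0,0,0],[0,0,0,0],[0,0,0,0],[0,0,0,0],[0,0,0,0],[0,0,0,0],[0,0,0,0],[0,0,0,0]], "fingers": 0}}

```text
clock: 4.47
tool_pos: [0.4419, -0.0114, 0.1347]
orientation: [-180.0, -0.0, -73.0]
force: [0.3, 0.1, 1.2]
opening: 0.0418
```

>>> {"fn": "jog_arm", "kwargs": {"commands": [[0,0,4,0],[0,0,8,0],[0,0,12,0],[0,0,12,0],[0,0,12,0],[0,0,8,0],[0,0,4,0],[2,10,0,0],[2,15,0,-1],[2,18,0,-2]]}}

```text
clock: 5.3
tool_pos: [0.4474, 0.0318, 0.1942]
orientation: [180.0, 0.0, -76.1]
force: [0.2, 1.0, -2.0]
opening: 0.0418
```

>>> {"fn": "jog_arm", "kwargs": {"commands": [[2,20,0,-2],[2,20,0,-2],[2,20,0,-2],[2,20,0,-2],[2,20,0,-2],[2,20,0,-2],[2,20,0,-2],[2,20,0,-2],[2,20,0,-2],[2,20,0,-2]]}}

```text
clock: 6.13
tool_pos: [0.4672, 0.2328, 0.1938]
orientation: [179.9, -0.1, -96.1]
force: [-0.1, -0.4, -1.0]
opening: 0.0416
```

>>> {"fn": "jog_arm", "kwargs": {"commands": [[2,20,0,-2],[2,18,0,-2],[1,16,0,0],[0,10,0,0],[0,6,0,0],[0,0,0,0],[0,0,-10,0],[0,0,-15,0],[0,0,-15,0],[0,0,-10,0]]}}

```text
clock: 6.97
tool_pos: [0.472, 0.3, 0.1427]
orientation: [179.9, -0.1, -100.0]
force: [-0.4, -1.4, -1.7]
opening: 0.0416
```

Run:
```python
from h import *
o_()
s=save('top','t2.png');r=save('scene','s2.png')
cv2.imwrite('pics/t2b.png',np.vstack([cv2.resize(s['image'][190:260,100:230],None,fx=4,fy=4,interpolation=cv2.INTER_CUBIC),cv2.resize(r['image'][250:325,110:240],None,fx=4,fy=4,interpolation=cv2.INTER_CUBIC)])[:,:,::-1])
```

```text
6.9667 [472.  300.  142.7] [ 1.7993e+02 -7.0000e-02 -1.0002e+02] [-0.4 -1.4 -1.7] 41.6
```

View pics/t2b.png

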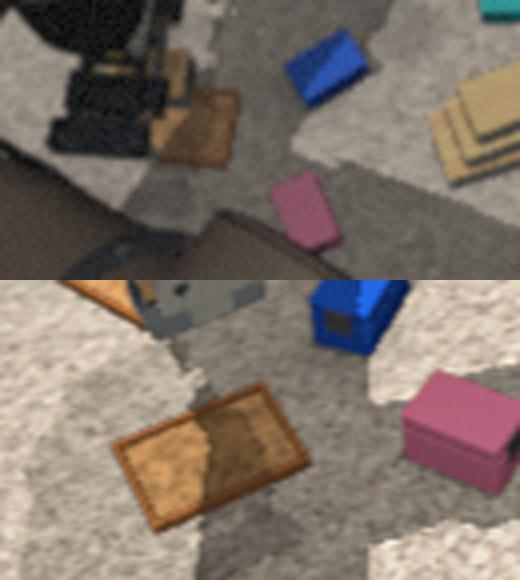

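>>> {"fn": "jog_arm", "kwargs": {"commands": [[0,0,-14,0],[0,0,-14,0],[0,0,-14,0],[0,0,-14,0],[0,0,-14,0],[0,0,-14,0],[0,0,-10,0],[0,0,-7,0],[0,0,-4,0],[0,0,0,0]]}}

```text
clock: 7.9
tool_pos: [0.4727, 0.3013, 0.0392]
orientation: [180.0, -0.0, -100.0]
force: [-0.3, -0.3, -0.4]
opening: 0.0418
```

Run:
```python
from h import *
o_()
r=save('scene','s3.png');w=wsave('w3.png')
cv2.imwrite('pics/t2b.png',np.vstack([cv2.resize(r['image'][250:325,110:240],None,fx=4,fy=4,interpolation=cv2.INTER_CUBIC),cv2.resize(w['image'],(520,390))])[:,:,::-1])
```

```text
7.9 [472.7 301.3  39.2] [ 1.7998e+02 -4.0000e-02 -9.9980e+01] [-0.3 -0.3 -0.4] 41.8
```

View pics/t2b.png

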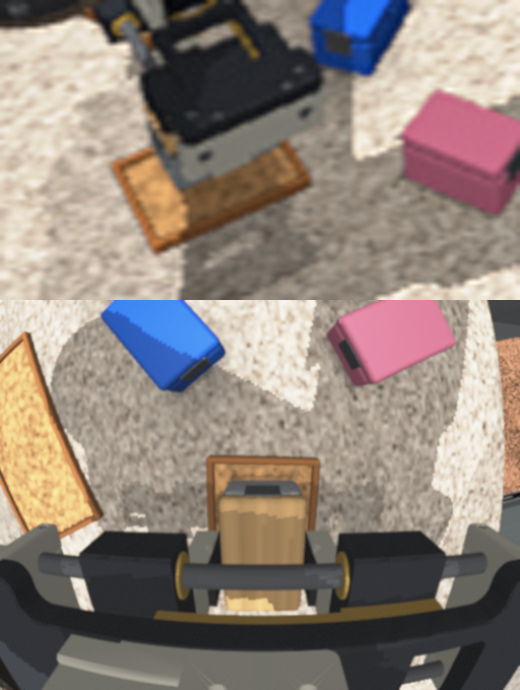

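Run:
```python
from h import *
s=load('w3.png'); k=520/512
a=wat(s,208/k,158/k,.009);b=wat(s,319/k,160/k,.009); print(a,b,np.linalg.norm(a-b)); m=(a+b)/2; d=(b-a)[:2]; print('edge perp', np.degrees(np.arctan2(d[0],-d[1])))
ang=np.radians(80); print('tray centre', m[:2]+.049*np.array([np.cos(ang),np.sin(ang)]))
a=wat(s,219/k,200/k,.065);b=wat(s,305/k,202/k,.065); print('lid',a,b,np.linalg.norm(a-b),((a+b)/2)[:2]+.033*np.array([np.cos(ang),np.sin(ang)]))
```

```text
[0.49870358 0.25045224 0.009     ] [0.42877882 0.26394695 0.009     ] 0.07121501605619103
edge perp -100.92316647027901
tray centre [0.47224996 0.30545517]
lid [0.48616293 0.26343302 0.065     ] [0.44682134 0.27128838 0.065     ] 0.04011816867955858 [0.47222252 0.29985936]
```

>>> {"fn": "jog_arm", "kwargs": {"commands": [[0,1,-4,0],[0,1,-4,0],[0,1,-3,0],[0,0,-3,0],[0,0,-2,0],[0,0,-2,0],[0,0,-1,0],[0,0,-1,0],[0,0,0,0],[0,0,0,0]]}}

```text
clock: 8.83
tool_pos: [0.4728, 0.3045, 0.0196]
orientation: [-180.0, 0.0, -100.0]
force: [-0.0, 0.4, -1.5]
opening: 0.0418
```

>>> {"fn": "jog_arm", "kwargs": {"commands": [[0,0,-0.5,0],[0,0,-0.5,0],[0,0,-0.3,0],[0,0,0,0],[0,0,0,0],[0,0,0,0],[0,0,0,0],[0,0,0,0],[0,0,0,0],[0,0,0,0]]}}

```text
clock: 9.67
tool_pos: [0.4728, 0.3046, 0.0187]
orientation: [-180.0, 0.0, -100.0]
force: [-2.6, -1.1, 5.9]
opening: 0.0421
```

>>> {"fn": "jog_arm", "kwargs": {"commands": [[0,0,0,0],[0,0,0,0],[0,0,0,0],[0,0,0,0],[0,0,0,0],[0,0,0,0],[0,0,10,0],[0,0,15,0],[0,0,20,0],[0,0,20,0]], "fingers": 87}}

```text
clock: 10.5
tool_pos: [0.4726, 0.3042, 0.0844]
orientation: [180.0, -0.0, -100.0]
force: [0.1, -0.1, -0.7]
opening: 0.0865
```

>>> {"fn": "jog_arm", "kwargs": {"commands": [[0,0,25,0],[0,0,25,0],[0,0,25,0],[0,0,25,0],[0,0,25,0],[0,0,25,0],[0,0,20,0],[0,-15,0,0],[0,-25,0,0],[0,-30,0,0]]}}

```text
clock: 11.33
tool_pos: [0.4725, 0.2343, 0.2538]
orientation: [-180.0, 0.0, -99.9]
force: [0.5, -0.7, 0.0]
opening: 0.0869
```

>>> {"fn": "jog_arm", "kwargs": {"commands": [[0,-30,0,2.5],[0,-30,0,2.5],[0,-30,0,2.5],[0,-30,0,2.5],[0,-30,0,2.5],[-3,-30,0,2.5],[-3,-30,0,2.5],[-4,-30,0,2.5],[-4,-30,0,2.5],[-4,-20,0,2.5]]}}

```text
clock: 12.17
tool_pos: [0.4536, -0.0578, 0.2537]
orientation: [-180.0, -0.0, -74.9]
force: [-0.2, -0.1, -0.5]
opening: 0.087
```

Run:
```python
from h import *
o_()
s=wsave('w4.png'); cv2.imwrite('pics/w4b.png',cv2.resize(s['image'],None,fx=1.5,fy=1.5)[:,:,::-1])
t=save('top','t4.png'); r=save('scene','s4.png')
cv2.imwrite('pics/t4b.png',np.hstack([cv2.resize(t['image'][190:260,100:180],None,fx=5,fy=5,interpolation=cv2.INTER_CUBIC),cv2.resize(r['image'][250:320,120:200],None,fx=5,fy=5,interpolation=cv2.INTER_CUBIC)])[:,:,::-1])
```

```text
12.1667 [453.6 -57.8 253.7] [-1.7998e+02 -1.0000e-02 -7.4890e+01] [-0.2 -0.1 -0.5] 87.0
```

View pics/w4b.png

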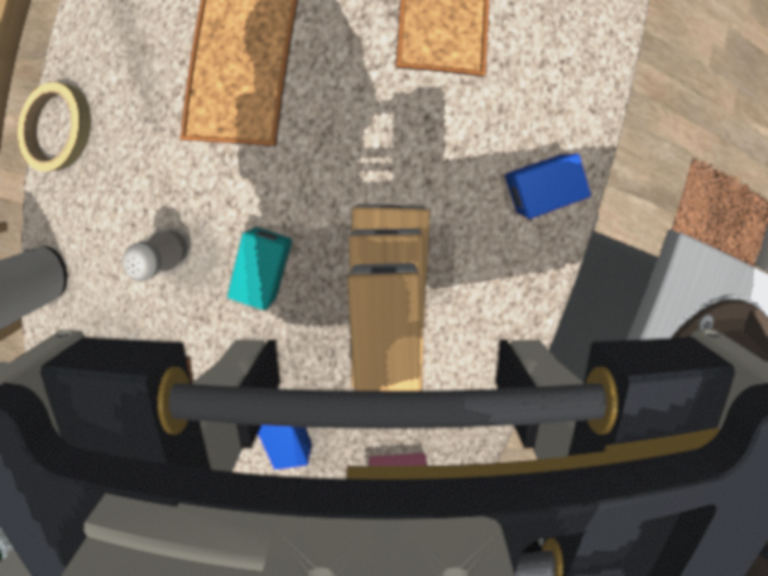

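View pics/t4b.png

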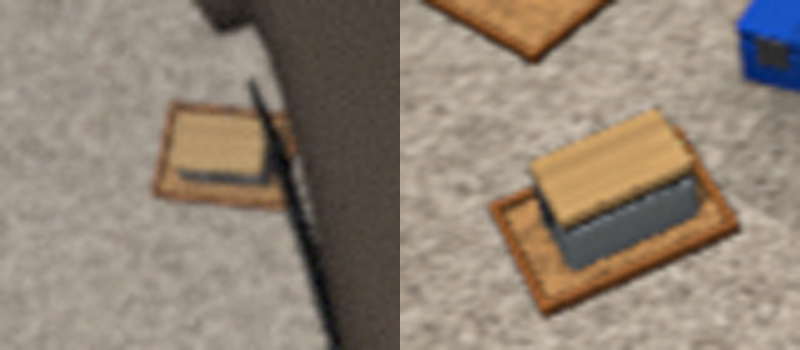

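Run:
```python
from h import *
s=load('w4.png'); im=s['image']
cv2.imwrite('pics/b.png',cv2.resize(im[130:265,210:310],None,fx=4.4,fy=4.4,interpolation=cv2.INTER_CUBIC)[:,:,::-1])
```

```text
(no output)
```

View pics/b.png

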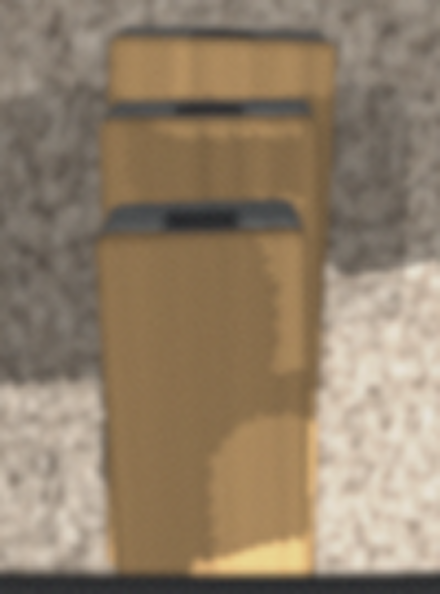

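Run:
```python
from h import *
s=load('w4.png')
def m(n,l,r,z,L,l2=None,r2=None):
    f=lambda p:wat(s,p[0]/4.4+210,p[1]/4.4+130,z)[:2]
    a,b=f(l),f(r); d=b-a; ang=np.arctan2(d[0],-d[1])
    print(n,'w',np.linalg.norm(d).round(4),'perp',np.degrees(ang).round(1)%180)
    if l2:
        for p,q in((l,l2),(r,r2)):
            e=f(q)-f(p); print('side',np.degrees(np.arctan2(e[1],e[0])).round(1))
    for A in (104,106,108): 
        A=np.radians(A); print('  centre',((a+b)/2+L/2*np.array([np.cos(A),np.sin(A)])).round(4))
m('small',(98,240),(303,236),.12,.1,(112,572),(312,572))
m('large',(102,120),(312,118),.08,.135)
m('largest',(108,44),(334,42),.04,.17)
```

```text
small w 0.0475 perp 106.3
side 105.8
side 108.1
  centre [ 0.4433 -0.0078]
  centre [ 0.4417 -0.0082]
  centre [ 0.44   -0.0087]
large w 0.0541 perp 105.7
  centre [ 0.4433 -0.0115]
  centre [ 0.441  -0.0122]
  centre [ 0.4388 -0.0128]
largest w 0.0645 perp 105.7
  centre [ 0.4393 -0.0104]
  centre [ 0.4364 -0.0111]
  centre [ 0.4336 -0.012 ]
```

>>> {"fn": "jog_arm", "kwargs": {"commands": [[-2,7,-8,0.5],[-3,12,-14,0.5],[-3,12,-16,0],[-2,12,-18,0],[-2,6,-20,0],[0,0,-22,0],[0,0,-22,0],[0,0,-16,0],[0,0,-12,0],[0,0,-8,0]]}}

```text
clock: 13.15
tool_pos: [0.4417, -0.0055, 0.0955]
orientation: [179.9, 0.0, -73.9]
force: [-0.4, -0.3, 0.1]
opening: 0.0869
```

>>> {"fn": "jog_arm", "kwargs": {"commands": [[0,0,-3,0],[0,0,0,0],[0,0,0,0],[0,0,0,0],[0,0,0,0],[0,0,0,0],[0,0,0,0],[0,0,0,0],[0,0,0,0],[0,0,0,0]], "fingers": 0}}

```text
clock: 13.98
tool_pos: [0.4429, -0.0065, 0.0947]
orientation: [-180.0, 0.0, -74.0]
force: [-2.9, 1.2, 5.9]
opening: 0.0502
```

>>> {"fn": "jog_arm", "kwargs": {"commands": [[0,0,3,0],[0,0,6,0],[0,0,10,0],[0,0,12,0],[0,0,12,0],[0,0,10,0],[0,0,6,0],[0,-6,3,0],[1,-12,0,0],[1,-18,0,-0.6]]}}

```text
clock: 14.82
tool_pos: [0.4447, -0.0425, 0.1563]
orientation: [-180.0, 0.0, -74.5]
force: [-0.2, 0.2, -2.3]
opening: 0.05
```

>>> {"fn": "jog_arm", "kwargs": {"commands": [[2,-20,0,-0.6],[2,-20,0,-0.6],[2,-20,0,-0.6],[2,-20,0,-0.6],[2,-20,0,-0.6],[2,-20,0,-0.6],[2,-20,0,-0.6],[1,-20,0,-0.6],[1,-20,0,0],[1,-20,0,0]]}}

```text
clock: 15.65
tool_pos: [0.461, -0.2438, 0.1557]
orientation: [179.9, 0.0, -79.4]
force: [0.3, 0.7, -1.1]
opening: 0.0496
```

>>> {"fn": "jog_arm", "kwargs": {"commands": [[0,-18,0,0],[0,-12,0,0],[0,-9,0,0],[0,-5,-5,0],[0,0,-10,0],[0,0,-15,0],[0,0,-15,0],[0,0,-12,0],[0,0,-8,0],[0,0,-4,0]]}}

```text
clock: 16.48
tool_pos: [0.4608, -0.2856, 0.0855]
orientation: [179.9, 0.1, -79.3]
force: [-0.2, 0.5, -1.5]
opening: 0.0501
```

Run:
```python
from h import *
o_()
w=wsave('w5.png'); t=save('top','t5.png')
cv2.imwrite('pics/w5b.png',cv2.resize(w['image'][40:320],None,fx=1.5,fy=1.5)[:,:,::-1])
```

```text
16.4833 [ 460.8 -285.6   85.5] [ 1.7988e+02  7.0000e-02 -7.9340e+01] [-0.2  0.5 -1.5] 50.1
```

View pics/w5b.png

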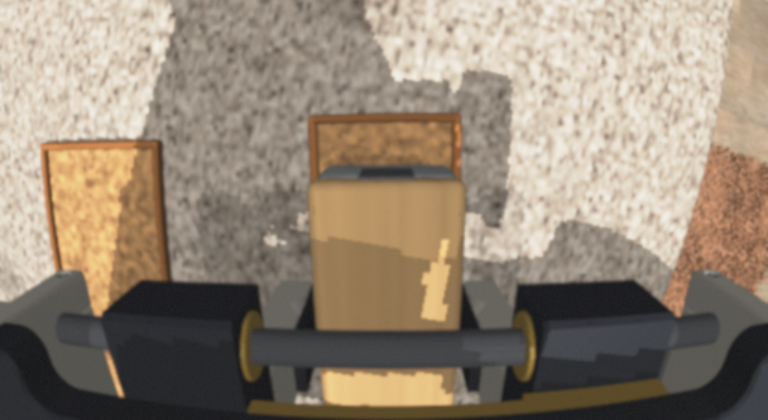

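```bash
cat >> h.py <<'E'
def endc(s,l,r,z,L,sc=1.5,o=(0,0)):
    f=lambda p:wat(s,p[0]/sc+o[0],p[1]/sc+o[1],z)[:2]
    a,b=f(l),f(r); d=b-a; A=np.arctan2(d[0],-d[1])
    if np.sin(A)<0: A+=np.pi
    print('w',np.linalg.norm(d).round(4),'ang',np.degrees(A).round(1)%180,'centre',((a+b)/2+L/2*np.array([np.cos(A),np.sin(A)])).round(4))
E
python3 - <<'E'
from h import *
s=load('w5.png')
endc(s,(309,117),(462,115),.009,.132,o=(0,40))
endc(s,(309,184),(465,182),.111,.1,o=(0,40))
E
```

```text
w 0.0806 ang 101.4 centre [ 0.4608 -0.2887]
w 0.0478 ang 101.4 centre [ 0.4602 -0.2878]
```

>>> {"fn": "jog_arm", "kwargs": {"commands": [[0,0,-6,0],[0,0,-10,0],[0,0,-12,0],[0,0,-12,0],[0,0,-10,0],[0,0,-6,0],[0,0,-4,0],[0,0,-3,0],[0,0,-1,0],[0,0,0,0]]}}

```text
clock: 17.42
tool_pos: [0.4619, -0.2866, 0.0233]
orientation: [-180.0, -0.0, -79.4]
force: [-0.3, -0.2, -1.6]
opening: 0.0497
```

>>> {"fn": "jog_arm", "kwargs": {"commands": [[0,0,-0.6,0],[0,0,-0.6,0],[0,0,-0.6,0],[0,0,0,0],[0,0,0,0],[0,0,0,0],[0,0,0,0],[0,0,0,0],[0,0,0,0],[0,0,0,0]]}}

```text
clock: 18.25
tool_pos: [0.4617, -0.2865, 0.0215]
orientation: [-180.0, 0.0, -79.4]
force: [-0.3, -0.1, -1.0]
opening: 0.0497
```

>>> {"fn": "jog_arm", "kwargs": {"commands": [[0,0,-0.6,0],[0,0,-0.6,0],[0,0,-0.6,0],[0,0,-0.6,0],[0,0,0,0],[0,0,0,0],[0,0,0,0],[0,0,0,0],[0,0,0,0],[0,0,0,0]]}}

```text
clock: 19.08
tool_pos: [0.4617, -0.2865, 0.0191]
orientation: [-180.0, -0.0, -79.4]
force: [-0.3, -0.2, -1.3]
opening: 0.0497
```

>>> {"fn": "jog_arm", "kwargs": {"commands": [[0,0,-0.5,0],[0,0,-0.5,0],[0,0,-0.5,0],[0,0,0,0],[0,0,0,0],[0,0,0,0],[0,0,0,0],[0,0,0,0],[0,0,0,0],[0,0,0,0]]}}

```text
clock: 19.92
tool_pos: [0.4618, -0.2865, 0.0187]
orientation: [-180.0, -0.0, -79.4]
force: [-2.9, 3.6, 11.8]
opening: 0.0495
```

Contact (about 12 N). Release and rise, then return over the stack.

>>> {"fn": "jog_arm", "kwargs": {"commands": [[0,0,0,0],[0,0,0,0],[0,0,0,0],[0,0,0,0],[0,0,0,0],[0,0,0,0],[0,0,10,0],[0,0,15,0],[0,0,20,0],[0,0,25,0]], "fingers": 87}}

```text
clock: 20.75
tool_pos: [0.4608, -0.2863, 0.0879]
orientation: [179.9, 0.1, -79.4]
force: [-0.4, -0.4, 0.1]
opening: 0.0869
```

>>> {"fn": "jog_arm", "kwargs": {"commands": [[0,0,30,0],[0,0,30,0],[0,0,25,0],[0,8,15,0.7],[-1,20,10,0.7],[-2,25,0,0.7],[-2,25,0,0.7],[-2,25,0,0.7],[-2,25,0,0.7],[-2,25,0,0.7]]}}

```text
clock: 21.58
tool_pos: [0.4503, -0.1325, 0.1984]
orientation: [-179.9, -0.0, -74.4]
force: [-0.2, 0.8, -0.1]
opening: 0.0871
```

>>> {"fn": "jog_arm", "kwargs": {"commands": [[-2,20,0,0.5],[-2,20,0,0],[-2,15,0,0],[0,10,0,0],[0,6,0,0],[0,0,0,0],[0,0,0,0],[0,0,0,0],[0,0,0,0],[0,0,0,0]]}}

```text
clock: 22.42
tool_pos: [0.4447, -0.0631, 0.1974]
orientation: [180.0, -0.0, -74.0]
force: [0.5, 1.3, -0.1]
opening: 0.0868
```

Run:
```python
from h import *
o_()
s=wsave('w6.png'); cv2.imwrite('pics/w6b.png',cv2.resize(s['image'],None,fx=1.5,fy=1.5)[:,:,::-1])
t=save('top','t6.png'); r=save('scene','s6.png')
cv2.imwrite('pics/t6b.png',np.vstack([cv2.resize(t['image'][140:270,120:370],None,fx=2.4,fy=2.4,interpolation=cv2.INTER_CUBIC),cv2.resize(r['image'][130:250,120:370],None,fx=2.4,fy=2.4,interpolation=cv2.INTER_CUBIC)])[:,:,::-1])
```

```text
22.4167 [444.7 -63.1 197.4] [179.98  -0.   -74.03] [ 0.5  1.3 -0.1] 86.8
```

View pics/w6b.png

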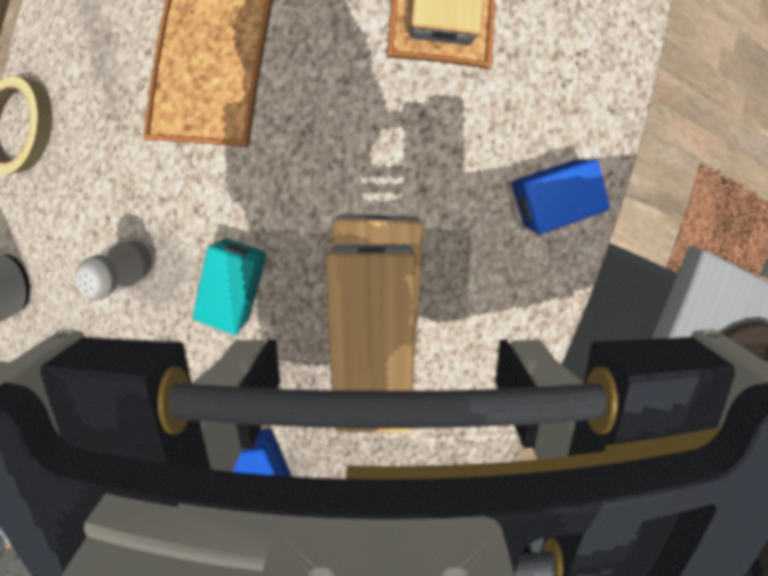

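View pics/t6b.png

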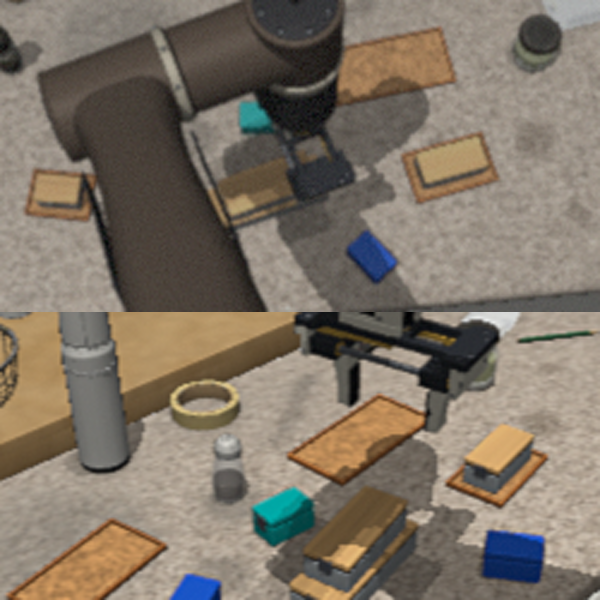

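Both placed boxes sit in their trays. Next, the lid of the large box: near edge (327,254)–(414,252) in the 1.5x wrist picture.

Run:
```python
from h import *
s=load('w6.png')
endc(s,(327,255),(415,254),.08,.135)
endc(s,(333,220),(424,221),.04,.17)
for p in [((327,255),(332,388)),((415,254),(412,388))]:
    a,b=[wat(s,u/1.5,v/1.5,.08) for u,v in p]; d=b-a; print(np.degrees(np.arctan2(d[1],d[0])),a,b)
```

```text
w 0.0559 ang 106.6 centre [ 0.4397 -0.0126]
w 0.0651 ang 105.3 centre [ 0.4371 -0.0122]
105.59645177089554 [ 0.48573637 -0.06931227  0.08      ] [0.46001256 0.0228421  0.08      ]
105.97140662943556 [ 0.43214702 -0.08527982  0.08      ] [0.40575866 0.00692099 0.08      ]
```

>>> {"fn": "jog_arm", "kwargs": {"commands": [[-1,7,-6,0],[-1,12,-12,0],[-1,13,-15,0],[-1,12,-18,0],[-1,7,-20,0],[0,0,-22,0],[0,0,-20,0],[0,0,-16,0],[0,0,-10,0],[0,0,-4,0]]}}

```text
clock: 23.4
tool_pos: [0.4384, -0.0116, 0.0527]
orientation: [179.8, -0.0, -74.0]
force: [-0.7, -0.0, 0.3]
opening: 0.087
```

>>> {"fn": "jog_arm", "kwargs": {"commands": [[0,0,0,0],[0,0,0,0],[0,0,0,0],[0,0,0,0],[0,0,0,0],[0,0,0,0],[0,0,0,0],[0,0,0,0],[0,0,0,0],[0,0,0,0]], "fingers": 0}}

```text
clock: 24.23
tool_pos: [0.4403, -0.0113, 0.0552]
orientation: [-179.9, 0.0, -74.0]
force: [-1.1, 0.4, 6.6]
opening: 0.0579
```

>>> {"fn": "jog_arm", "kwargs": {"commands": [[0,0,4,0],[0,0,8,0],[0,0,14,0],[0,0,18,0],[0,0,18,0],[0,0,16,0],[0,0,12,0],[4,4,7,0],[8,8,3,0],[12,12,0,0]]}}

```text
clock: 25.07
tool_pos: [0.4641, 0.0129, 0.1552]
orientation: [-179.9, 0.0, -74.0]
force: [0.7, 0.3, -3.5]
opening: 0.0575
```

>>> {"fn": "jog_arm", "kwargs": {"commands": [[15,15,0,-0.5],[15,15,0,-0.5],[15,15,0,-0.5],[15,15,0,-0.5],[15,15,0,-0.5],[15,15,0,-0.5],[15,15,0,0],[15,15,0,0],[15,15,0,0],[15,15,0,0]]}}

```text
clock: 25.9
tool_pos: [0.6146, 0.1644, 0.1523]
orientation: [179.9, -0.0, -77.0]
force: [0.4, -0.5, -2.7]
opening: 0.0579
```

>>> {"fn": "jog_arm", "kwargs": {"commands": [[14,14,0,0],[12,12,0,0],[8,10,0,0],[2,5,-4,0],[0,0,-10,0],[0,0,-14,0],[0,0,-14,0],[0,0,-14,0],[0,0,-8,0],[0,0,-4,0]]}}

```text
clock: 26.73
tool_pos: [0.6482, 0.2027, 0.0838]
orientation: [179.8, -0.1, -77.0]
force: [0.5, 0.9, -3.1]
opening: 0.0578
```

Run:
```python
from h import *
o_()
w=wsave('w7.png')
cv2.imwrite('pics/w7b.png',cv2.resize(w['image'][40:320],None,fx=1.5,fy=1.5)[:,:,::-1])
```

```text
26.7333 [648.2 202.7  83.8] [ 1.7978e+02 -5.0000e-02 -7.7000e+01] [ 0.5  0.9 -3.1] 57.8
```

View pics/w7b.png

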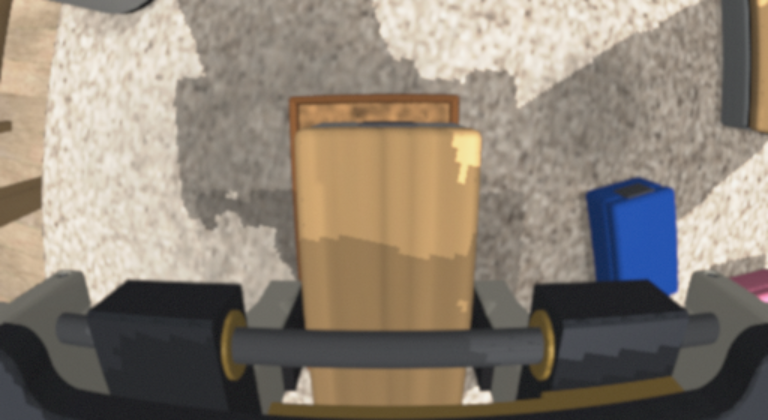

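Run:
```python
from h import *
s=load('w7.png'); r=load('scene0.png')
endc(s,(291,98),(460,96),.009,.167,o=(0,40))
endc(s,(296,132),(481,130),.109,.135,o=(0,40))
print('thermos foot',at(r,163,192,0))
```

```text
w 0.0883 ang 103.5 centre [0.652  0.2078]
w 0.0558 ang 103.7 centre [0.6468 0.2018]
thermos foot [0.8333238  0.07254531 0.        ]
```

>>> {"fn": "jog_arm", "kwargs": {"commands": [[1,1,-6,0],[1,1,-10,0],[1,1,-12,0],[1,1,-10,0],[0,1,-8,0],[0,0,-6,0],[0,0,-4,0],[0,0,-2,0],[0,0,0,0],[0,0,0,0]]}}

```text
clock: 27.62
tool_pos: [0.6539, 0.2086, 0.0288]
orientation: [-180.0, 0.0, -77.0]
force: [-0.2, -0.9, -3.3]
opening: 0.058
```

Run:
```python
from h import *
o_()
w=wsave('w8.png')
cv2.imwrite('pics/w8b.png',cv2.resize(w['image'][40:320],None,fx=1.5,fy=1.5)[:,:,::-1])
```

```text
27.6167 [653.9 208.6  28.8] [-179.98    0.    -76.96] [-0.2 -0.9 -3.3] 58.0
```

View pics/w8b.png

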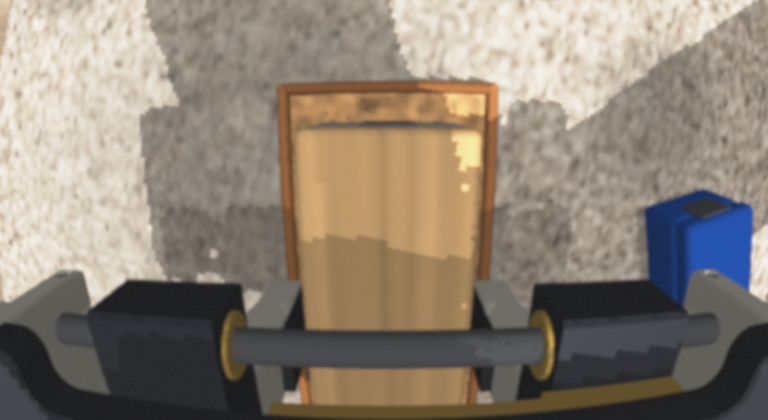

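Run:
```python
from h import *
s=load('w8.png')
endc(s,(278,86),(497,85),.009,.167,o=(0,40))
endc(s,(296,132),(481,130),.054,.135,o=(0,40))
```

```text
w 0.0879 ang 103.4 centre [0.653 0.208]
w 0.0558 ang 103.8 centre [0.6524 0.2077]
```

>>> {"fn": "jog_arm", "kwargs": {"commands": [[0,0,-2,0],[0,0,-2,0],[0,0,-1.5,0],[0,0,-1,0],[0,0,-0.5,0],[0,0,-0.5,0],[0,0,0,0],[0,0,0,0],[0,0,0,0],[0,0,0,0]]}}

```text
clock: 28.5
tool_pos: [0.6538, 0.2085, 0.0212]
orientation: [-180.0, 0.0, -77.0]
force: [-0.1, 0.6, -3.7]
opening: 0.0579
```

>>> {"fn": "jog_arm", "kwargs": {"commands": [[0,0,-0.6,0],[0,0,-0.6,0],[0,0,-0.5,0],[0,0,-0.5,0],[0,0,0,0],[0,0,0,0],[0,0,0,0],[0,0,0,0],[0,0,0,0],[0,0,0,0]]}}

```text
clock: 29.33
tool_pos: [0.6537, 0.2085, 0.0193]
orientation: [-180.0, -0.0, -77.0]
force: [-4.1, -0.4, 5.2]
opening: 0.0578
```

>>> {"fn": "jog_arm", "kwargs": {"commands": [[0,0,0,0],[0,0,0,0],[0,0,0,0],[0,0,0,0],[0,0,0,0],[0,0,0,0],[0,0,10,0],[0,0,15,0],[0,0,20,0],[0,0,25,0]], "fingers": 87}}

```text
clock: 30.17
tool_pos: [0.653, 0.2081, 0.089]
orientation: [179.9, -0.0, -77.0]
force: [0.4, 0.8, 0.3]
opening: 0.0872
```

>>> {"fn": "jog_arm", "kwargs": {"commands": [[0,0,28,0],[0,0,28,0],[0,0,24,0],[-7,-7,15,0],[-14,-18,5,0],[-18,-24,0,0.5],[-18,-24,0,0.5],[-18,-24,0,0.5],[-18,-24,0,0.5],[-18,-24,0,0.5]]}}

```text
clock: 31.0
tool_pos: [0.5409, 0.062, 0.1889]
orientation: [180.0, 0.0, -74.4]
force: [0.4, -0.7, 1.0]
opening: 0.0871
```

>>> {"fn": "jog_arm", "kwargs": {"commands": [[-18,-24,0,0.5],[-18,-24,0,0],[-18,-24,0,0],[-18,-24,0,0],[-14,-20,0,0],[-8,-12,0,0],[-4,-6,0,0],[0,0,0,0],[0,0,0,0],[0,0,0,0]]}}

```text
clock: 31.83
tool_pos: [0.4454, -0.0699, 0.1889]
orientation: [-180.0, -0.0, -74.0]
force: [0.9, 0.9, 0.6]
opening: 0.0869
```

Run:
```python
from h import *
o_()
s=wsave('w9.png'); cv2.imwrite('pics/w9b.png',cv2.resize(s['image'],None,fx=1.5,fy=1.5)[:,:,::-1])
t=save('top','t9.png'); r=save('scene','s9.png')
cv2.imwrite('pics/t9b.png',np.vstack([cv2.resize(t['image'][140:270,120:370],None,fx=2.2,fy=2.2,interpolation=cv2.INTER_CUBIC),cv2.resize(r['image'][180:310,120:370],None,fx=2.2,fy=2.2,interpolation=cv2.INTER_CUBIC)])[:,:,::-1])
```

```text
31.8333 [445.4 -69.9 188.9] [-179.99   -0.    -73.95] [0.9 0.9 0.6] 86.9
```

View pics/w9b.png

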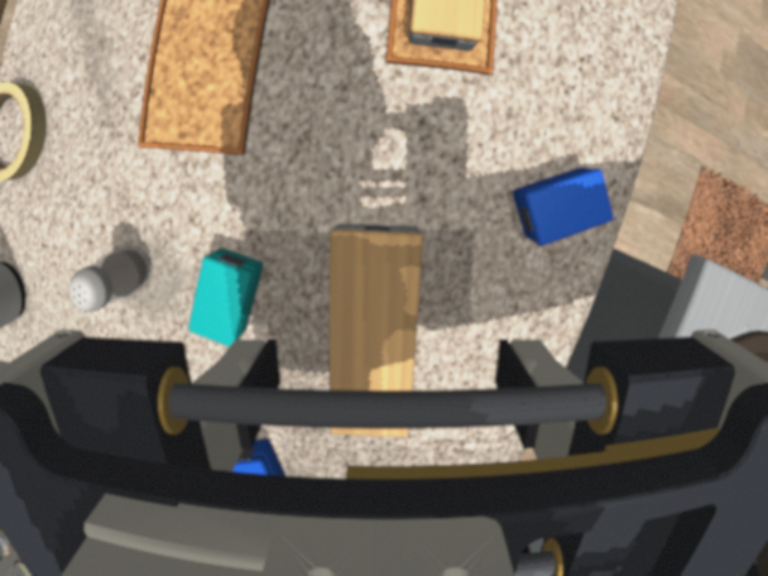

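View pics/t9b.png

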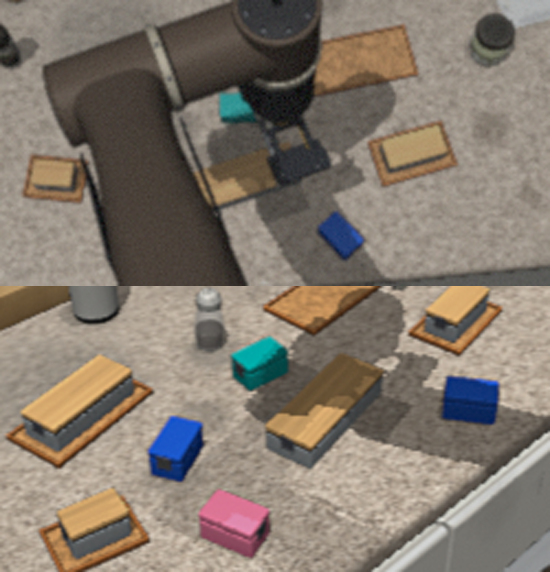

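Run:
```python
from h import *
s=load('w9.png')
endc(s,(331,232),(421,234),.04,.17)
quad(s,[(331,232),(421,234),(408,435),(331,433)],.04)
for p in [(262,263),(233,343),(190,325),(210,250)]: print('teal',wat(s,p[0]/1.5,p[1]/1.5,.04).round(3))
for p in [(245,335)]: print('teal0',wat(s,p[0]/1.5,p[1]/1.5,.0).round(3))
```

```text
w 0.063 ang 104.7 centre [ 0.4382 -0.0109]
[ 0.4399 -0.0121] [ 63. 167.  64. 167.] 103.8
teal [ 0.534 -0.05   0.04 ]
teal [0.545 0.02  0.04 ]
teal [0.583 0.016 0.04 ]
teal [ 0.575 -0.049  0.04 ]
teal0 [0.545 0.03  0.   ]
```

>>> {"fn": "jog_arm", "kwargs": {"commands": [[-1,8,-6,-0.5],[-1,14,-12,-0.5],[-1,14,-16,-0.5],[-1,14,-20,0],[-1,8,-22,0],[-1,0,-22,0],[0,0,-22,0],[0,0,-18,0],[0,0,-14,0],[0,0,-10,0]]}}

```text
clock: 32.82
tool_pos: [0.4383, -0.0122, 0.0252]
orientation: [179.9, -0.0, -75.4]
force: [1.1, -0.5, -0.6]
opening: 0.0868
```

>>> {"fn": "jog_arm", "kwargs": {"commands": [[0,0,-7,0],[0,0,-4,0],[0,0,0,0],[0,0,0,0],[0,0,0,0],[0,0,0,0],[0,0,0,0],[0,0,0,0],[0,0,0,0],[0,0,0,0]]}}

```text
clock: 33.65
tool_pos: [0.4388, -0.0125, 0.016]
orientation: [-180.0, 0.0, -75.5]
force: [-0.4, 0.5, -0.3]
opening: 0.0868
```

>>> {"fn": "jog_arm", "kwargs": {"commands": [[0,0,0,0],[0,0,0,0],[0,0,0,0],[0,0,0,0],[0,0,0,0],[0,0,0,0],[0,0,0,0],[0,0,0,0],[0,0,0,0],[0,0,0,0]], "fingers": 0}}

```text
clock: 34.48
tool_pos: [0.4389, -0.0124, 0.0159]
orientation: [-180.0, 0.0, -75.5]
force: [1.5, 1.1, -0.5]
opening: 0.0658
```

>>> {"fn": "jog_arm", "kwargs": {"commands": [[0,0,4,0],[0,0,8,0],[0,0,14,0],[0,0,20,0],[0,0,20,0],[0,0,18,0],[0,0,14,0],[3,-3,8,0],[8,-8,4,0],[12,-12,0,0]]}}

```text
clock: 35.32
tool_pos: [0.4615, -0.0355, 0.1271]
orientation: [-179.9, 0.0, -75.4]
force: [0.2, 0.6, -3.3]
opening: 0.0657
```

>>> {"fn": "jog_arm", "kwargs": {"commands": [[14,-14,0,-0.8],[14,-14,0,-0.8],[14,-14,0,-0.8],[14,-14,0,-0.8],[14,-14,0,-0.8],[14,-14,0,-0.8],[14,-14,0,-0.8],[14,-14,0,-0.8],[14,-14,0,-0.8],[14,-14,0,0]]}}

```text
clock: 36.15
tool_pos: [0.6014, -0.1765, 0.125]
orientation: [179.9, 0.0, -82.7]
force: [-0.6, 0.2, -3.9]
opening: 0.0658
```

>>> {"fn": "jog_arm", "kwargs": {"commands": [[13,-14,0,0],[10,-12,0,0],[6,-8,0,0],[4,-4,-4,0],[0,0,-8,0],[0,0,-10,0],[0,0,-10,0],[0,0,-8,0],[0,0,-4,0],[0,0,0,0]]}}

```text
clock: 36.98
tool_pos: [0.6337, -0.2129, 0.0803]
orientation: [179.9, 0.0, -82.6]
force: [-0.5, -0.2, -3.9]
opening: 0.0653
```

Run:
```python
from h import *
o_()
w=wsave('w10.png')
cv2.imwrite('pics/w10b.png',cv2.resize(w['image'][40:320],None,fx=1.5,fy=1.5)[:,:,::-1])
```

```text
36.9833 [ 633.7 -212.9   80.3] [ 1.7986e+02  4.0000e-02 -8.2650e+01] [-0.5 -0.2 -3.9] 65.3
```

View pics/w10b.png

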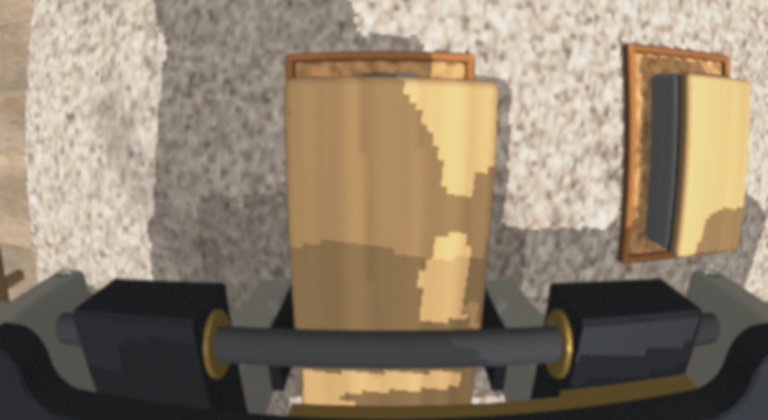

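Run:
```python
from h import *
s=load('w10.png')
endc(s,(287,56),(474,54),.009,.202,o=(0,40))
endc(s,(287,83),(498,84),.104,.17,o=(0,40))
```

```text
w 0.0958 ang 97.8 centre [ 0.6358 -0.2131]
w 0.0639 ang 97.3 centre [ 0.6315 -0.211 ]
```

>>> {"fn": "jog_arm", "kwargs": {"commands": [[0,0,-4,0],[0,0,-8,0],[0,0,-10,0],[0,0,-10,0],[0,0,-8,0],[0,0,-6,0],[0,0,-4,0],[0,0,-2,0],[0,0,0,0],[0,0,0,0]]}}

```text
clock: 37.87
tool_pos: [0.635, -0.2136, 0.03]
orientation: [-180.0, -0.0, -82.7]
force: [0.7, -0.5, -3.7]
opening: 0.0659
```

Run:
```python
from h import *
o_()
w=wsave('w11.png')
cv2.imwrite('pics/w11b.png',cv2.resize(w['image'][40:320],None,fx=1.5,fy=1.5)[:,:,::-1])
```

```text
37.8667 [ 635.  -213.6   30. ] [-1.7998e+02 -1.0000e-02 -8.2670e+01] [ 0.7 -0.5 -3.7] 65.9
```

View pics/w11b.png

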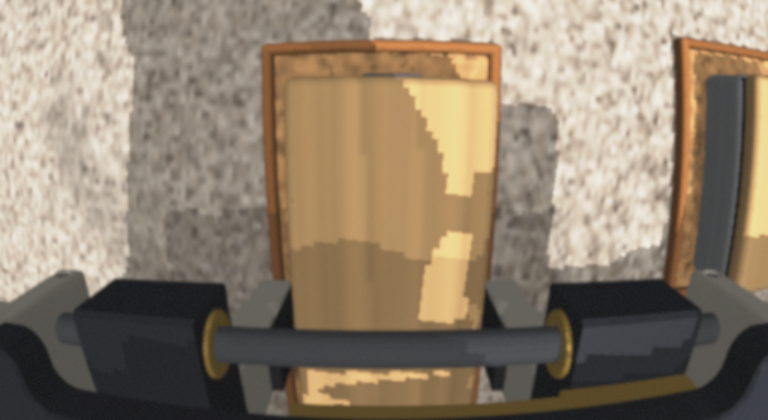

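Run:
```python
from h import *
s=load('w11.png')
endc(s,(263,47),(500,47),.009,.202,o=(0,40))
endc(s,(287,83),(498,84),.054,.17,o=(0,40))
```

```text
w 0.0957 ang 97.2 centre [ 0.6371 -0.2124]
w 0.0638 ang 97.3 centre [ 0.6327 -0.2116]
```

>>> {"fn": "jog_arm", "kwargs": {"commands": [[1,0,-1,0],[1,0,-1,0],[1,0,-1,0],[1,0,-1,0],[0,0,-1,0],[0,0,-1,0],[0,0,-1,0],[0,0,-1,0],[0,0,0,0],[0,0,0,0]]}}

```text
clock: 38.75
tool_pos: [0.6386, -0.2135, 0.0217]
orientation: [180.0, 0.0, -82.7]
force: [-0.9, -0.6, -3.2]
opening: 0.0659
```

>>> {"fn": "jog_arm", "kwargs": {"commands": [[0,0,-0.6,0],[0,0,-0.6,0],[0,0,-0.5,0],[0,0,-0.4,0],[0,0,0,0],[0,0,0,0],[0,0,0,0],[0,0,0,0],[0,0,0,0],[0,0,0,0]]}}

```text
clock: 39.58
tool_pos: [0.6387, -0.2135, 0.02]
orientation: [-180.0, -0.0, -82.7]
force: [-0.6, 1.3, 0.5]
opening: 0.0657
```

Just touching; a touch lower, then release.

>>> {"fn": "jog_arm", "kwargs": {"commands": [[0,0,-0.4,0],[0,0,-0.4,0],[0,0,0,0],[0,0,0,0],[0,0,0,0],[0,0,0,0],[0,0,0,0],[0,0,0,0],[0,0,0,0],[0,0,0,0]]}}

```text
clock: 40.42
tool_pos: [0.6387, -0.2135, 0.02]
orientation: [-180.0, -0.0, -82.7]
force: [-3.9, 1.9, 7.3]
opening: 0.0658
```

>>> {"fn": "jog_arm", "kwargs": {"commands": [[0,0,0,0],[0,0,0,0],[0,0,0,0],[0,0,0,0],[0,0,0,0],[0,0,0,0],[0,0,10,0],[0,0,15,0],[0,0,20,0],[0,0,25,0]], "fingers": 87}}

```text
clock: 41.25
tool_pos: [0.6378, -0.2134, 0.089]
orientation: [179.9, 0.0, -82.7]
force: [-0.7, -0.1, -0.6]
opening: 0.0867
```

>>> {"fn": "jog_arm", "kwargs": {"commands": [[0,0,25,0],[0,0,25,0],[0,0,20,0],[-5,5,15,0],[-10,10,10,0],[-10,15,5,0],[-10,15,5,0],[-5,10,0,0],[0,5,0,0],[0,0,0,0]]}}

```text
clock: 42.08
tool_pos: [0.5986, -0.1525, 0.1941]
orientation: [-180.0, 0.0, -82.6]
force: [-1.0, -0.1, 0.5]
opening: 0.0868
```

>>> {"fn": "jog_arm", "kwargs": {"commands": [[-8,10,0,0],[-10,20,0,0],[-10,25,0,0],[-10,25,0,0],[-10,25,0,0],[-10,25,0,0],[-10,20,0,0],[-5,10,0,0],[0,0,0,0],[0,0,0,0]]}}

```text
clock: 42.92
tool_pos: [0.5258, 0.0066, 0.1939]
orientation: [180.0, -0.0, -82.6]
force: [-0.2, -0.8, -0.6]
opening: 0.0869
```

Run:
```python
from h import *
o_()
w=wsave('w12.png'); t=save('top','t12.png'); r=save('scene','s12.png')
cv2.imwrite('pics/t12b.png',np.vstack([cv2.resize(t['image'][140:270,110:370],None,fx=2.2,fy=2.2,interpolation=cv2.INTER_CUBIC),cv2.resize(r['image'][180:310,110:370],None,fx=2.2,fy=2.2,interpolation=cv2.INTER_CUBIC)])[:,:,::-1])
cv2.imwrite('pics/w12b.png',cv2.resize(w['image'],None,fx=1.5,fy=1.5)[:,:,::-1])
```

```text
42.9167 [525.8   6.6 193.9] [ 1.7999e+02 -1.0000e-02 -8.2600e+01] [-0.2 -0.8 -0.6] 86.9
```

View pics/t12b.png

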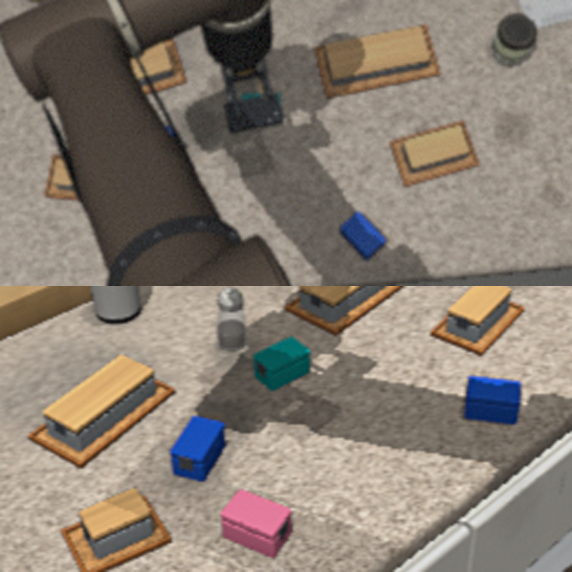

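View pics/w12b.png

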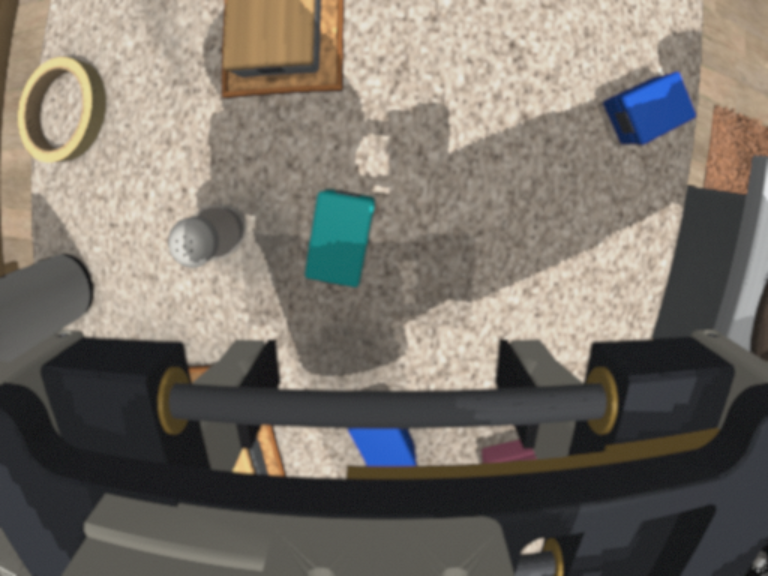

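Run:
```python
from h import *
t=load('t12.png')
cv2.imwrite('pics/f.png',cv2.resize(t['image'][145:230,250:340],None,fx=7,fy=7,interpolation=cv2.INTER_CUBIC)[:,:,::-1])
```

```text
(no output)
```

View pics/f.png

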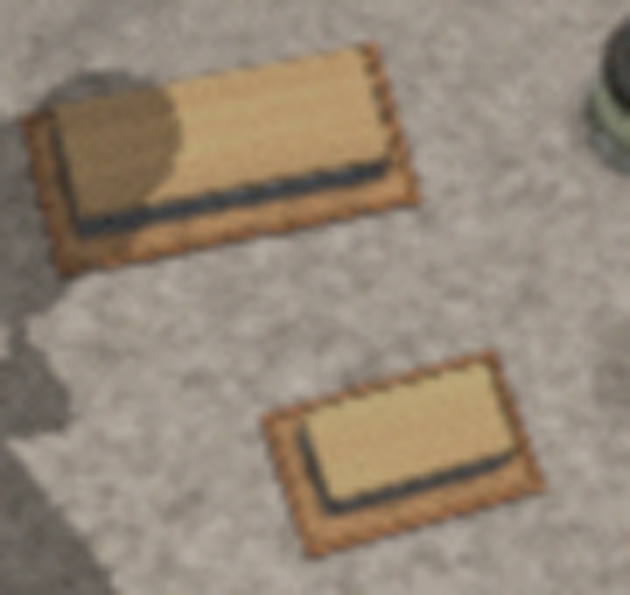

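Run:
```python
from h import *
t=load('t12.png'); k=dict(sc=7,o=(250,145),f=at)
print('largest tray/box'); quad(t,[(22,118),(375,44),(418,203),(62,275)][1:]+[(22,118)],.009,**k); quad(t,[(365,50),(392,162),(78,220),(50,108)],.044,**k)
print('small'); quad(t,[(495,352),(543,490),(310,555),(265,415)],.009,**k); quad(t,[(490,365),(515,455),(332,502),(302,425)],.044,**k)
o_(); close_job()
```

```text
largest tray/box
[ 0.6359 -0.2161] [ 97. 197.  94. 199.] 97.2
[ 0.635  -0.2148] [ 67. 170.  66. 173.] 96.0
small
[ 0.4609 -0.2923] [ 79. 127.  79. 128.] 100.7
[ 0.458  -0.2912] [ 50.  98.  44. 103.] 101.4
43.0667 [526.1   5.7 193.7] [ 1.7997e+02 -2.0000e-02 -8.2720e+01] [ 0.7 -0.7 -0.2] 86.9
the job is handed in; nothing more can be done
```

I took the stack apart from the top and set each box in its own tray. Each was lowered until I felt contact and then released. I handed the job in at about 43 s on the robot's clock; no verdict was reported.

- **Two largest-risk fits:** the final top view puts the largest box about 2 mm and 1° from its tray's centre, and the small box about 3 mm and 1°.
- **Other two boxes:** the large box measured under 1 mm and 0.4° off just before set-down. The smallest measured about 5 mm short along the tray's length, and I shifted it 3 mm before lowering. I did not measure either again after release, but both look square inside their rims in the pictures.
- **Bystanders and gripper:** the salt shaker and olive jar appear upright and where they stood, judged by eye. The look-alikes were not touched. The gripper is clear at about 0.19 m height, with wrist forces around 1 N or less.
- **Disagreements:** the side camera and the top or wrist cameras differed by 4–7 mm on tray positions, so I relied on the wrist and top views.

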